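# Register a sealed sample jar and crack its lid to vent it

### The arm

A 6-joint arm with a two-finger parallel gripper is mounted at the origin on a cart in front of the work surface, level with it; the furniture and walls round the work are solid. World frame = base frame: x ahead of the robot, y to its left, z up, the work surface at z = 0. Lengths are in mm, angles in rad, forces in N, time in s.
With the tool pointing down it reaches from about 350 to 875 mm from the base axis. Payload 4.2 kg.
Tool frame: the origin (TCP) lies between the finger pads; the fingertips stand 25 mm ahead of it and the grasp point (between the pads) lies 6 mm ahead of it; z points along the fingers, y is the line along which they close (so a half turn about z gives the same grasp; the last joint's range is limited). The gripper opens to 85 mm and grips with 20 to 120 N. Pads are 22 mm wide; open, the fingers measure 114 mm over their backs; the gripper's body (76 mm by 85 mm) begins 54 mm behind the grasp point. The pads swing forward as they close: fully open they stand 13 mm farther back than shut.
Start: joints at [-1.043, 0.385, 0.008, 0, -1.194, -0.259], TCP at [166.001, -602.53, 227.112] pointing down, gripper open.
Joint ranges: [-3.14, 3.14], [-1.21, 2.06], [-1.07, 1.41], [-3.16, 2.05], [-2.99, -0.16], [-3.1, 3.1]. Speed limits (rad/s): [2.79, 2.79, 3.14, 3.14, 3.14, 3.14].

### API

Orientations are given as a unit quaternion [x, y, z, w].
In Python, from bench import arm gives the robot as it stands.
- The arm moves only by the shell command python3 -m pendant 'ROWS'. ROWS is JSON, a list of rows, each a list of 7 numbers: the shift along the tool's x, y, z in m, then the turn, a rotation vector about the tool's x, y, z in degrees, then the finger opening in m, from 0 to 0.0854. In form: [[x, y, z, wx, wy, wz, fingers], ...]. A call has 1 to 12 rows; each row shifts and turns the commanded pose from where the row before left it, along the tool's axes as they then stand; what a row does not reach is not made up. A row lasts 1/10 s, in which the tool goes at most 50 mm and 8.59 degrees, less where a joint would pass 70% of its speed; a pose out of reach is approached as far as the arm can. A call is refused whole if a number of a shift passes 0.05 or a number of a turn 8.59, either way. A call with a gripper value outside its range is refused whole. The fingers move at their own pace and stop on an object; the grip force is fixed at half the most. Time passes only in rows, so rows that do not move let the fingers close. It gives the time, the measured TCP pose, the force, the opening and the grip force at its end, in the units of the state.
- arm.read_state(): the state, without advancing time (a new reading comes with each control period).
- arm.get_image(name): name is "scene" or "top" or "wrist"; returns a dict with "image" (420x560x3 uint8, red, green, blue), "fx", "fy", "cx", "cy" (pixels), "xyz" and "rotation" of the camera in the world. Camera axes: x right, y down, z forward; pixel columns grow to the right and rows downward; lengths in mm; the calibration is good to about 2 mm. The wrist camera is an equidistant fisheye: a pixel r from the principal point sees the ray r / f radians off the axis. A picture is of the moment at which its call begins. There is no depth.
- arm.job_done(): hands the job in; it is judged then, once.
The state is a dict: "clock": time; "joints": joint angles; "joint_vel": joint speeds; "joint_efforts": joint torques, N m; "position": TCP position; "ee_rot": TCP orientation; "contact_force": force on the tool from outside, world axes, zero at the start; "wrist_torque": the same for the moment, N m; "gripper_width": finger opening in mm; "grasp_force": force on a finger pad.
Only numpy, scipy, OpenCV 4.12 (cv2) and the standard library are available. Lean on these libraries where they do the work, as an engineer would, in place of code of your own. Each camera call takes 0.05 s, during which the arm holds its last target. There are 200 camera calls.

### The job

Register the sealed amber sample jar and vent it: turn the jar in its nest until the bar-code label faces the reader's window squarely, and leave it still for a second with the lid shut so that it can be read. Then, with the label still facing the reader, pull the stuck lid straight up by its knob until the seal lets go, and catch it when it is just open: about a centimetre above the rim, level, over the mouth and clear of the jar, never as much as 3 cm up. The program finishes while the gripper is still holding the lid there; leave the other things on the desk where they stand.

Things in the scene. Friction and masses are not known exactly. Their poses are not given: they have to be found in the camera images.
- station: Fixed code-reading station: grey base plate 205 x 110 mm, 12 mm high, with the turning nest and jar near one end and a grey box-shaped reader head (44 x 64 mm, top 103 mm above the desk) near the other. Origin: on the desk, on the nest's vertical turning axis; x points level from jar to reader, z up. Plate from x = -65 to 140 mm, reader from x = 91 to 147 mm. Place and yaw differ each time.
- reader_window (a point): Centre of the reader's lens, on the face of the reader head that looks at the jar, 91 mm from the turning axis and 64 mm above the desk.
- jar_label (a point): Centre of the paper bar-code label on the jar's wall, 34 mm from the turning axis, 58 mm above the desk (label about 45 mm wide round the wall, 40 mm high). It faces the way from the axis to this point. At the start that is 0.8 rad or more off the reader, either way, up to directly away from it.
- nest_lug (a point): Tip of a small round-ended index lug on the nest's rim, straight below the middle of the label, 63 mm from the turning axis and 20 mm above the desk: it shows from above where the label points. The nest is a dark disc 92 mm in diameter.
- jar_rim (a point): Centre of the jar's mouth: on the turning axis, at rim height, 99.5 mm above the desk; z up. Amber glass jar, 66 mm in diameter, 76 mm high, a few pellets inside. Three jaws clamp its foot in the nest: it cannot be lifted or shifted, but turns endlessly with the nest about the vertical axis, with little friction (under 0.03 N m), and stays where it is left.
- jar (a joint): Turn of the nest and jar about the vertical axis, rad: 0 (or any whole turn) when the label faces the reader, growing counter-clockwise seen from above; between 0.8 and 5.48 at the start.
- lid: Aluminium lid, about 140 g, a separate part, round about its axis: flange 66 mm in diameter and 6 mm thick, knob on top, plug 42 mm in diameter reaching 12.5 mm into the mouth. Origin: centre of the flange's underside, which lies on the rim when shut, so its height above jar_rim is the gap. z up. While shut, turning its knob turns the jar with it.
- lid_knob (a point): Centre of the lid's turned knob, on the lid's axis 29 mm above the flange's underside, in the middle of the knob's head (29 mm in diameter, from 26 to 33 mm up; waist below it 23 mm in diameter, from 11 to 22 mm up). A rubber seal grips the plug: it lets go at a straight pull of 10 to 20 N, after about 3 mm of lift, and the lid then jumps a few mm; from 7 mm of lift it is free.
- label_jar: Bystander: small empty clear glass jar, 54 mm in diameter, 56 mm high, standing beside the station. Origin under its centre. Leave alone.
- dropper_bottle: Bystander: small amber dropper bottle, 27 mm in diameter, 70 mm high, standing beside the station. Origin under its centre. Leave alone.
- stopper: Bystander: small brown tapered rubber stopper, 23 mm in diameter, 22 mm high, beside the station. Origin under its centre. Leave alone.
- timer: Bystander: grey clockwork timer, 47 x 66 x 62 mm, near the right front corner of the desk. Origin under its centre. Leave alone.
- slide_box: Bystander: flat wooden slide box, 101 x 150 x 47 mm, near the front edge, left of the middle. Origin under its centre. Leave alone.

How it is judged:
By the outcome, as a careful person would: the job done as asked, in the order asked, and still so for the second after the job is handed in, while the arm keeps its last pose, push and grip.
It also fails if it takes over 42 s, if anything falls off the work surface, if the arm or the gripper's body presses on something with over 40 N, if the wrist force passes 120 N, or if a joint passes its speed limit or range.

## Working session

There is one attempt and no reset: what is moved stays moved. The work goes in short steps, Python scripts to look and compute and a shell command to move; the robot and the scene stay as the last step left them, time stands still between calls to the robot, and variables do not carry over. Pictures are saved under pics/ and viewed, at most 10 in all, crops included, and the job is handed in when it is done.

```bash
mkdir -p pics; ls; python3 - <<'E'
from bench import arm
import cv2
s=arm.read_state();print({k:s[k] for k in("clock","position","ee_rot","gripper_width","contact_force")})
for n in("top","scene"):
    d=arm.get_image(n);cv2.imwrite(f"pics/{n}0.png",d["image"][:,:,::-1])
    print(n,d["fx"],d["cx"],d["cy"],d["xyz"],d["rotation"])
E
```

```text
pics
{'clock': 0.0, 'position': array([ 165.83394981, -601.9812738 ,  226.03258164]), 'ee_rot': array([-1.33891305e-01,  9.90995437e-01,  1.06150177e-03, -1.90562737e-04]), 'gripper_width': 85.27222116105287, 'contact_force': array([-0.27603152, -0.33190241, -0.31678945])}
top 529.3076508047797 289.70262459254616 198.4503255441728 [ 326.1292547    22.76154026 1133.40186902] [-0.69769325  0.7090761  -0.07387932  0.0705483 ]
scene 518.9572821044344 285.8891066341008 209.82923523051397 [-79.38800076 515.98696137 821.70877173] [-0.38569257  0.8300225  -0.36855234  0.16270545]
```

View pics/top0.png

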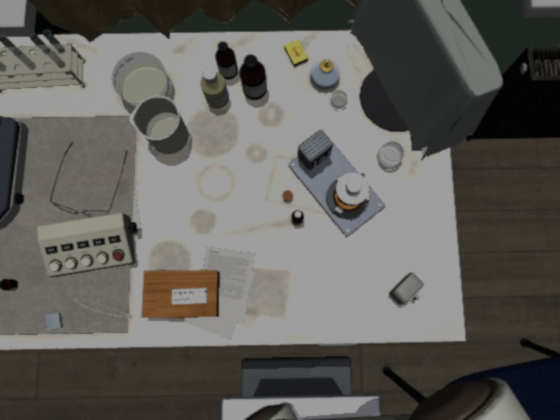

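View pics/scene0.png

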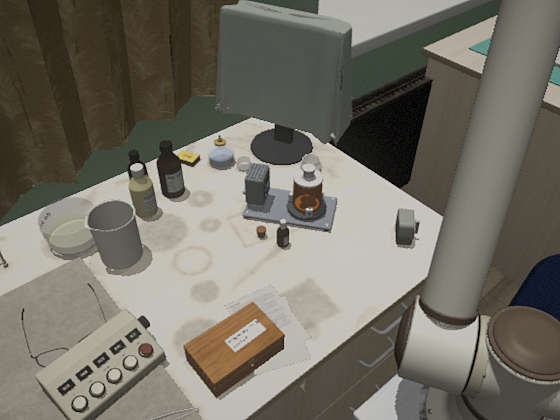

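The top view shows the jar at about (350,190), the reader at (315,150) and the plate between them. The bystanders are the clear jar at (390,155), dropper (297,217), stopper (288,196) and timer (407,289). I'll enlarge both views.

```bash
python3 - <<'E'
import cv2,numpy as np
a=cv2.imread("pics/top0.png")[125:240,280:410];b=cv2.imread("pics/scene0.png")[155:250,235:345]
a=cv2.resize(a,None,fx=5,fy=5,interpolation=cv2.INTER_CUBIC);b=cv2.resize(b,None,fx=6,fy=6,interpolation=cv2.INTER_CUBIC)
cv2.imwrite("pics/ta.png",cv2.convertScaleAbs(a,alpha=1.3));cv2.imwrite("pics/sb.png",cv2.convertScaleAbs(b,alpha=1.3))
E
cat > h.py <<'E'
import numpy as np,cv2
from scipy.spatial.transform import Rotation as R
CAM={'top':(529.3076508,289.7026246,198.4503255,[326.1292547,22.76154026,1133.40186902],[-0.69769325,0.7090761,-0.07387932,0.0705483]),
'scene':(518.9572821,285.8891066,209.8292352,[-79.38800076,515.98696137,821.70877173],[-0.38569257,0.8300225,-0.36855234,0.16270545])}
def at(c,u,v,z):
    f,cx,cy,p,q=CAM[c];d=R.from_quat(q).apply([(u-cx)/f,(v-cy)/f,1]);p=np.array(p);return p+d*(z-p[2])/d[2]
def px(c,X):
    f,cx,cy,p,q=CAM[c];x=R.from_quat(q).inv().apply(np.array(X)-p);return np.array([f*x[0]/x[2]+cx,f*x[1]/x[2]+cy])
E
```

```text
(no output)
```

View pics/ta.png

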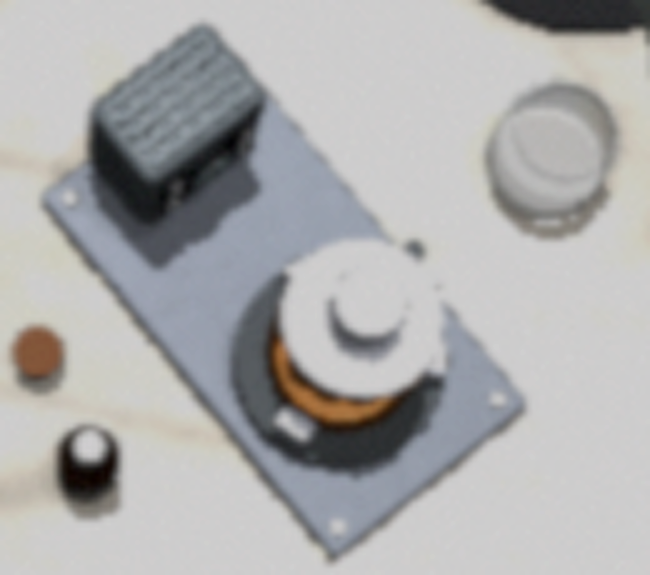

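View pics/sb.png

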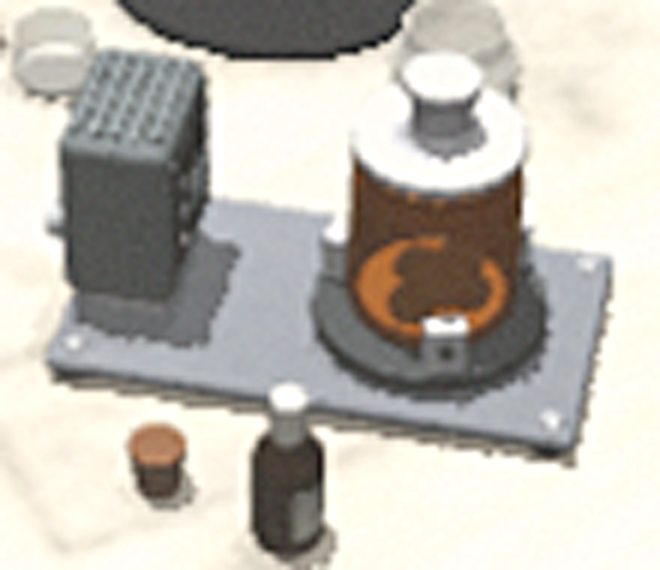

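```bash
python3 - <<'E'
from h import *
t=lambda u,v,z:at('top',280+u/5-.4,125+v/5-.4,z)[:2]
s=lambda u,v,z:at('scene',235+u/6-.4,155+v/6-.4,z)[:2]
A=t(45,202,12);B=t(330,560,12);C=t(525,408,12)
print("plate",A,B,C,np.linalg.norm(A-B),np.linalg.norm(C-B))
x=(A-B)/np.linalg.norm(A-B);y=(C-B)/np.linalg.norm(C-B)
yaw=np.arctan2(x[1],x[0]);print("yaw",yaw,np.arctan2(-y[0]*-1,-y[1]*-1),np.arctan2(y[1],y[0])+np.pi/2)
O=B+x*65+y*55;print("axis from plate",O)
S=[s(48,375,12),s(570,455,12),s(610,262,12)];print("scene plate",S,np.linalg.norm(S[0]-S[1]),np.linalg.norm(S[2]-S[1]))
d=S[0]-S[1];e=S[2]-S[1];d/=np.linalg.norm(d);e/=np.linalg.norm(e);print("yaw",np.arctan2(d[1],d[0]),S[1]+65*d+55*e)
K=t(370,303,132.5);print("knob top/scene",K,s(445,78,132.5),"flange",t(360,320,105.5),s(440,140,105.5))
L=t(415,247,20);v=L-O
print("lug",L,np.linalg.norm(v),"jar",(np.arctan2(v[1],v[0])-yaw)%(2*np.pi))
for n,u in dict(clear=(550,165,50),stop=(38,352,22),drop=(88,445,70)).items():print(n,t(*u))
E
```

```text
plate [633.71636996  16.69355143] [ 473.81410922 -102.30878453] [ 538.45427841 -189.01028932] 199.3245819153775 108.14574612438838
yaw 0.6397911330450846 2.50094665424066 0.640645999349133
axis from plate [ 558.83268094 -107.59601037]
scene plate [array([629.39268954,  24.60654317]), array([471.98082357, -97.77211746]), array([ 539.89212929, -185.50406157])] 199.38663978697483 110.9452092780047
yaw 0.6608341757038546 [ 556.96342082 -101.36895278]
knob top/scene [ 558.09437136 -108.22208512] [ 557.50361992 -106.07592698] flange [ 557.46581504 -107.48558317] [ 556.3920919  -104.19579036]
lug [ 608.79794817 -143.50403957] 61.529785391948 jar 5.020254318613388
clear [ 636.2084746  -198.03686289]
stop [564.36120083  20.82500647]
drop [514.95176505   1.11574729]
```

```bash
python3 - <<'E'
from h import *
for z in(60,100,150,200,300,400):print(z,at('top',427,155,z)[:2].round(),at('top',357,20,z)[:2].round(),at('scene',338,140,z)[:2].round(),at('scene',220,105,z)[:2].round())
print(at('top',407,289,60))
# tool-frame delta to hover
from bench import arm
s=arm.read_state();r=R.from_quat(s['ee_rot']);g=np.array([558,-107,215])
print(r.inv().apply(g-s['position']),r.as_matrix().round(3).tolist())
E
```

```text
60 [ 638. -275.] [ 952. -141.] [ 662. -306.] [ 990. -172.]
100 [ 626. -264.] [ 929. -135.] [ 623. -263.] [ 934. -135.]
150 [ 612. -250.] [ 900. -127.] [ 574. -209.] [864. -90.]
200 [ 597. -236.] [ 871. -119.] [ 525. -155.] [794. -45.]
300 [ 568. -209.] [ 812. -104.] [428. -47.] [653.  45.]
400 [ 539. -181.] [754. -89.] [331.  61.] [513. 135.]
[ 360.03201225 -215.86445829   60.        ]
[-509.48241382  373.19103101   11.80678455] [[-0.964, -0.265, -0.001], [-0.265, 0.964, 0.002], [0.0, 0.002, -1.0]]
```

```bash
R='[-0.03,0.022,0,0,0,0,0.085]'; python3 -m pendant '[[-0.015,0.011,0,0,0,0,0.085],[-0.03,0.022,0,0,0,0,0.085],[-0.03,0.022,0,0,0,0,0.085],[-0.03,0.022,0,0,0,0,0.085],[-0.03,0.022,0,0,0,0,0.085],[-0.03,0.022,0,0,0,0,0.085],[-0.03,0.022,0,0,0,0,0.085],[-0.03,0.022,0,0,0,0,0.085],[-0.03,0.022,0,0,0,0,0.085],[-0.03,0.022,0,0,0,0,0.085],[-0.03,0.022,0,0,0,0,0.085],[-0.03,0.022,0,0,0,0,0.085]]'
python3 -m pendant '[[-0.03,0.022,0,0,0,0,0.085],[-0.03,0.022,0,0,0,0,0.085],[-0.03,0.022,0,0,0,0,0.085],[-0.03,0.022,0,0,0,0,0.085],[-0.03,0.022,0,0,0,0,0.085],[-0.015,0.01,0.01,0,0,0,0.085],[0,0,0,0,0,0,0.085],[0,0,0,0,0,0,0.085]]'
python3 - <<'E'
from h import *
from bench import arm
s=arm.read_state();r=R.from_quat(s['ee_rot']);print(s['position'],r.inv().apply(np.array([558,-107,200])-s['position']),s['joints'],s['contact_force'],r.as_matrix().round(3).tolist())
d=arm.get_image('wrist');cv2.imwrite('pics/w1.png',d['image'][:,:,::-1]);print({k:d[k] for k in d if k!='image'})
E
```

```text
clock: 1.3
position: [431.8, -264.8, 227.1]
ee_rot: [-0.134, 0.991, 0.0, -0.0]
contact_force: [0.0, 0.5, -0.4]
gripper_width: 84.7
grasp_force: 0.0
clock: 2.1
position: [557.7, -107.3, 216.2]
ee_rot: [-0.134, 0.991, 0.0, -0.001]
contact_force: [0.2, 0.0, 0.9]
gripper_width: 85.1
grasp_force: 0.0
[ 557.67701154 -107.28495898  216.17858137] [-0.42572654  0.17929904 16.17772008] [ 9.50915600e-02  2.97334663e-01 -1.50403455e-01 -1.80713250e-04
 -1.12550756e+00 -1.39653536e+00] [0.16295337 0.04772904 0.92540084] [[-0.964, -0.266, -0.002], [-0.266, 0.964, -0.0], [0.002, 0.001, -1.0]]
{'fx': 325.19226210127806, 'fy': 325.19226210127806, 'cx': 284.00385420674525, 'cy': 210.85648972948454, 'xyz': array([ 495.96710732, -124.85881841,  363.82668984]), 'rotation': array([0.60051307, 0.78894316, 0.10385558, 0.0785287 ])}
```

View pics/w1.png

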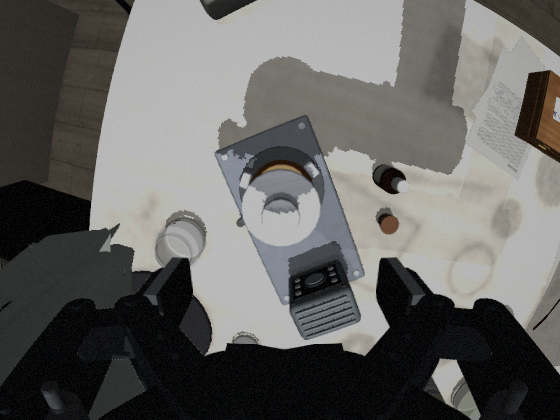

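The wrist view shows the lid at (282,207) and the lug as a dark nub at (240,222), with the reader window at (316,280). Next is an enlarged crop.

```bash
python3 - <<'E'
import cv2
a=cv2.imread("pics/w1.png")[105:315,210:375]
cv2.imwrite("pics/wc.png",cv2.convertScaleAbs(cv2.resize(a[:150],None,fx=4,fy=4,interpolation=cv2.INTER_CUBIC),alpha=.9))
E
```

```text
(no output)
```

View pics/wc.png

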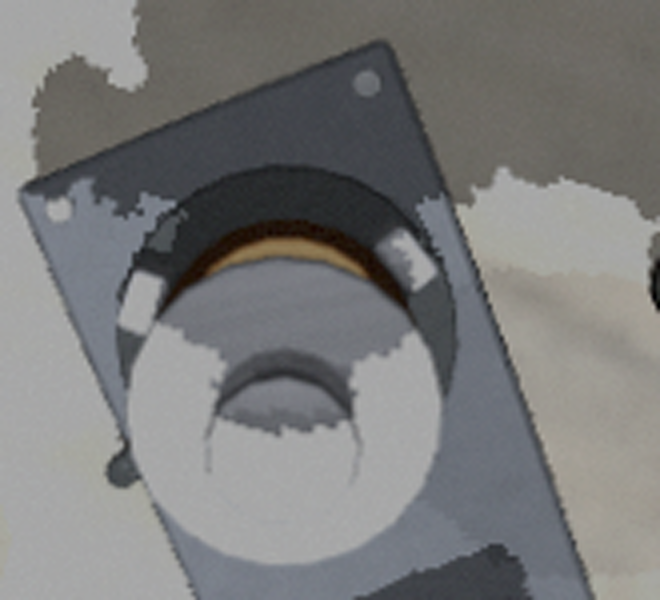

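```bash
cat >> h.py <<'E'
def wat(cal,u,v,z):
    p,q=np.array(cal[0]),cal[1];a=np.array([u-284.00385,v-210.85649]);r=np.hypot(*a);th=r/325.19226
    d=R.from_quat(q).apply([*(a/r*np.sin(th)),np.cos(th)]);return (p+d*(z-p[2])/d[2])[:2]
W1=([495.96710732,-124.85881841,363.82668984],[0.60051307,0.78894316,0.10385558,0.0785287])
E
python3 - <<'E'
from h import *
c=lambda u,v,z:wat(W1,210+u/4-.4,105+v/4-.4,z)
print("flange",c(284,411,105.5),"knob",c(284,453,132.5))
L=c(112,476,20);B=c(385,42,12);C=c(22,188,12);f=C-B;print("plate",B,C,np.linalg.norm(f),"yaw",np.arctan2(f[1],f[0])+np.pi/2)
y=f/np.linalg.norm(f);x=np.array([-y[1],y[0]]);print("axis",B+65*x+55*y)
O=c(284,411,105.5)
J1=c(142,302,20);J2=c(408,258,20);a=lambda P:np.arctan2(*(P-O)[::-1])
print("lug",L,np.linalg.norm(L-O),a(L),"jaws",a(J1),a(J2),np.linalg.norm(J1-O),np.linalg.norm(J2-O))
lens=wat(W1,316,280,64);print("lens",lens,np.linalg.norm(lens-O),a(lens))
E
```

```text
flange [ 560.32689199 -109.74290274] knob [ 561.34275447 -109.20532934]
plate [ 478.21987147 -105.24501673] [ 541.86717186 -190.14989176] 106.11228322314194 yaw 0.6432647111186122
axis [ 563.2186871 -110.2651104]
lug [ 612.38492827 -146.02059321] 63.45163486799488 -0.6086222898016169 jaws -1.5138822960673861 2.4007752084797533 39.87767613016652 38.115786890270606
lens [635.5353424  -51.76247733] 94.96336527195099 0.6567620856560541
```

```bash
python3 -m pendant '[[-0.001,-0.001,0.01,0,0,0,0.055],[0,0,0.02,0,0,0,0.055],[0,0,0.02,0,0,0,0.055],[0,0,0.02,0,0,0,0.055],[0,0,0.01,0,0,0,0.055],[0,0,0.001,0,0,0,0.055],[0,0,0,0,0,0,0.055],[0,0,0,0,0,0,0.055]]'
python3 - <<'E'
from bench import arm
import cv2
d=arm.get_image('wrist');s=arm.read_state();print(s['position'],s['contact_force'])
cv2.imwrite('pics/w2.png',cv2.resize(d['image'][130:410,100:470,::-1],None,fx=2,fy=2))
E
```

```text
clock: 2.95
position: [560.5, -108.4, 137.2]
ee_rot: [-0.134, 0.991, -0.0, 0.001]
contact_force: [0.1, -0.5, -0.1]
gripper_width: 55.2
grasp_force: 0.0
[ 560.54352901 -108.28387863  137.25593272] [ 0.09289373 -0.02684278 -0.06631709]
```

View pics/w2.png

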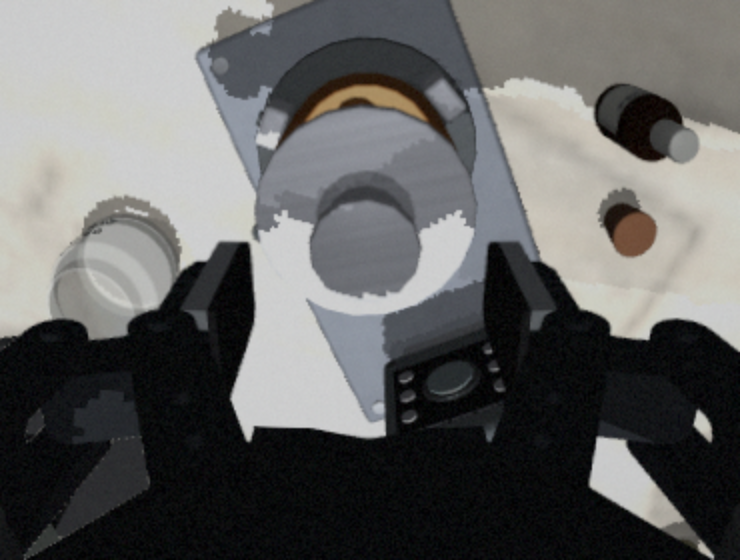

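The knob (365,247) is centred between the pads (250 to 488). I'll check its fore-aft offset numerically.

```bash
python3 - <<'E'
from h import *
p=np.array(W1[0])+[2.87,-1.0,-78.92]
for u,v,z in((365,247,132.5),(367,211,105.5),(235,243,118),(500,243,118)):print(wat((p,W1[1]),100+u/2-.25,130+v/2-.25,z))
E
```

```text
[ 559.6823075  -109.82930504]
[ 559.3372245  -109.43826082]
[ 574.34707715 -143.66727702]
[554.57195717 -72.0746149 ]
```

```bash
python3 - <<'E'
from h import *
from bench import arm
d=arm.get_image('scene');cv2.imwrite('pics/s2.png',cv2.resize(d['image'][90:230,230:400,::-1],None,fx=4.4,fy=4.2,interpolation=cv2.INTER_CUBIC))
c=np.array([560.5,-108.3]);y=np.array([-.266,.964]);x=np.array([-.964,-.266])
for z in(117,130,145,150):
  for sgn in(1,-1):print(z,sgn,((px('scene',[*(c+y*27.5*sgn+x*11),z])-[230,90])*[4.4,4.2]).round())
E
```

```text
117 1 [333. 380.]
117 -1 [392. 326.]
130 1 [335. 360.]
130 -1 [394. 306.]
145 1 [336. 337.]
145 -1 [395. 283.]
150 1 [336. 329.]
150 -1 [396. 275.]
```

View pics/s2.png

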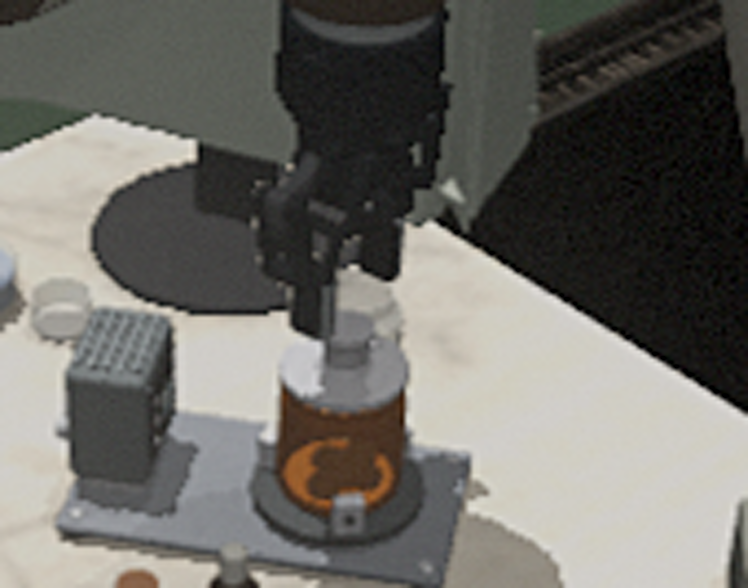

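The tips show at (328,335) and (395,280). That puts them at z of about 146, roughly 28 mm higher than the nominal TCP implies, and the wrist view agrees. I'll go further down gently, watching the force.

```bash
python3 -m pendant '[[0,0,0.005,0,0,0,0.055],[0,0,0.005,0,0,0,0.055],[0,0,0.005,0,0,0,0.055],[0,0,0.005,0,0,0,0.055],[0,0,0,0,0,0,0.055]]'; python3 -m pendant '[[0.0005,-0.001,0.003,0,0,0,0.055],[0,0,0.003,0,0,0,0.055],[0,0,0.001,0,0,0,0.055],[0,0,0,0,0,0,0.055],[0,0,0,0,0,0,0.055]]'
python3 - <<'E'
from h import *
from bench import arm
d=arm.get_image('scene');cv2.imwrite('pics/s3.png',cv2.resize(d['image'][130:200,280:340,::-1],None,fx=8,fy=8,interpolation=cv2.INTER_CUBIC))
s=arm.read_state();print(s['position'],s['contact_force'])
E
```

```text
clock: 3.55
position: [559.2, -108.2, 115.0]
ee_rot: [-0.134, 0.991, 0.0, -0.001]
contact_force: [0.1, 0.2, -0.3]
gripper_width: 55.2
grasp_force: 0.0
clock: 4.05
position: [559.7, -109.3, 109.2]
ee_rot: [-0.134, 0.991, -0.0, 0.0]
contact_force: [-0.0, -0.4, -0.5]
gripper_width: 54.8
grasp_force: 0.0
[ 559.71697902 -109.27578467  109.24516037] [0.56147249 0.8875412  0.33696158]
```

View pics/s3.png

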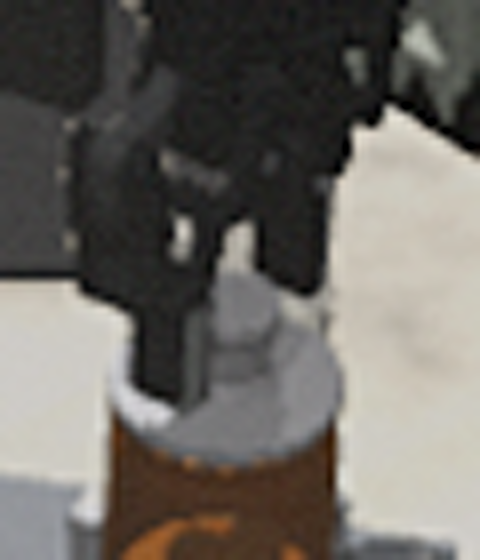

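The tips now sit at z of about 116, on either side of the knob and clear of the flange. Closing.

```bash
python3 -m pendant '[[0,0,0,0,0,0,0.035],[0,0,0,0,0,0,0.035],[0,0,0,0,0,0,0.035],[0,0,0,0,0,0,0.02],[0,0,0,0,0,0,0.01],[0,0,0,0,0,0,0.0],[0,0,0,0,0,0,0],[0,0,0,0,0,0,0]]'; python3 - <<'E'
from h import *
from bench import arm
s=arm.read_state();r=R.from_quat(s['ee_rot']);print(r.inv().apply(s['contact_force']),r.inv().apply(s['wrist_torque']),s['wrist_torque'],s['joints'])
E
```

```text
clock: 4.9
position: [559.8, -109.5, 109.5]
ee_rot: [-0.134, 0.991, -0.0, 0.0]
contact_force: [0.3, -1.7, 5.0]
gripper_width: 25.9
grasp_force: 58.9
[ 0.20321769 -1.75577842 -5.02996875] [ 0.26366595  0.3361074  -0.00929796] [-0.34351037  0.25395496  0.0090484 ] [ 9.10710328e-02  4.04176255e-01 -2.86264570e-01  4.69073795e-04
 -8.79895215e-01 -1.39318329e+00]
```

```bash
python3 -m pendant '[[0,0,0,0,0,-3,0],[0,0,0,0,0,-5,0],[0,0,0,0,0,-6.5,0],[0,0,0,0,0,-6.5,0],[0,0,0,0,0,-6.5,0],[0,0,0,0,0,-6.5,0],[0,0,0,0,0,-6.5,0],[0,0,0,0,0,-6.5,0],[0,0,0,0,0,-6.5,0],[0,0,0,0,0,-6.5,0],[0,0,0,0,0,-6.5,0],[0,0,0,0,0,-5.5,0]]'; python3 -m pendant '[[0,0,0,0,0,0,0],[0,0,0,0,0,0,0],[0,0,0,0,0,0,0]]'; python3 - <<'E'
from h import *
from bench import arm
s=arm.read_state();r=R.from_quat(s['ee_rot']);print(r.inv().apply(s['contact_force']),s['joints'],r.as_matrix().round(3).tolist())
for n in('top','scene','wrist'):
    d=arm.get_image(n);cv2.imwrite(f'pics/{n}4.png',d['image'][:,:,::-1]);
print(d['xyz'].tolist(),d['rotation'].tolist())
w=cv2.resize(d['image'][60:340,110:460,::-1],None,fx=2,fy=2,interpolation=cv2.INTER_CUBIC)
cv2.imwrite('pics/w4.png',w)
E
```

```text
clock: 6.1
position: [560.1, -109.7, 109.5]
ee_rot: [-0.692, 0.721, -0.001, 0.0]
contact_force: [0.3, -2.9, 3.5]
gripper_width: 26.2
grasp_force: 58.8
clock: 6.4
position: [560.1, -109.7, 109.5]
ee_rot: [-0.69, 0.723, -0.001, 0.0]
contact_force: [-0.1, -4.3, 3.3]
gripper_width: 25.5
grasp_force: 58.9
[ 4.33175046 -0.11425164 -3.32135697] [ 0.09076678  0.40437031 -0.2861232   0.00090417 -0.87938289 -0.13796286] [[-0.047, -0.999, 0.001], [-0.999, 0.047, -0.001], [0.001, -0.001, -1.0]]
[558.1832930041886, -175.3266463805898, 257.02791434367964] [0.02255378999361936, 0.9911056966540713, 0.13110239888247732, 0.0036035571358441912]
```

View pics/w4.png

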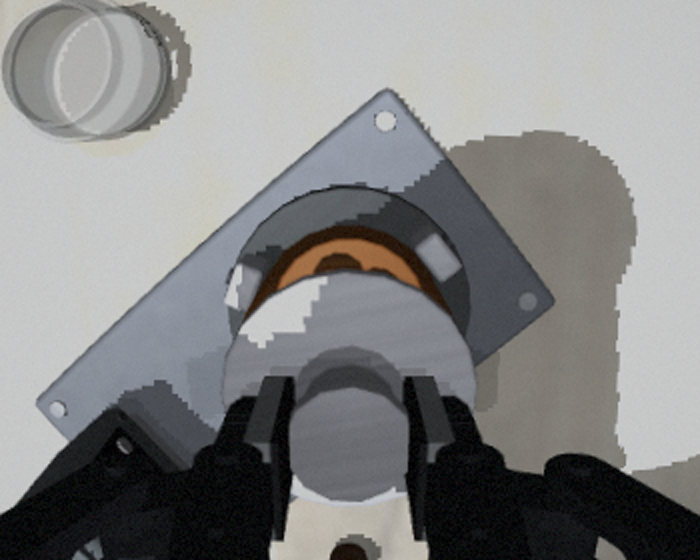

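The wrist picture shows the pads holding the knob head (290 to 405, 440). The nest jaw at (437,257) now points at the middle of the plate's far end (corners (388,90) and (553,300)), so the jar turned with the knob. I'll check the angle numerically.

```bash
python3 - <<'E'
from h import *
W=([558.1832930041886,-175.3266463805898,257.02791434367964],[0.02255378999361936,0.9911056966540713,0.13110239888247732,0.0036035571358441912])
c=lambda u,v,z:wat(W,110+u/2-.25,60+v/2-.25,z)
B=c(388,90,12);C=c(553,300,12);D=c(37,404,12);print(B,C,D,np.linalg.norm(B-C),np.linalg.norm(B-D))
e=C-B;f=D-B;print("yaw",np.arctan2(e[1],e[0])%np.pi-np.pi/2,np.arctan2(f[1],f[0])%np.pi)
O=c(349,390,105.5);O2=np.array([559.,-108.5])
for o in(O,O2):
  for z in(20,24,28):
    a=[np.arctan2(*(c(*p,z)-o)[::-1]) for p in((242,287),(437,257))];print(o,z,[round(v,3) for v in a],"lug est",[(a[0]+np.pi/3)%6.283,(a[1]+np.pi)%6.283])
s=cv2.imread('pics/scene4.png').astype(int).sum(2)//3;s0=cv2.imread('pics/scene0.png').astype(int).sum(2)//3
for r,z in((50,18),(63,20)):print(px('scene',[559+r*np.cos(.645),-108.5+r*np.sin(.645),z]))
u,v=px('scene',[559+63*.8,-108.5+63*.6,20]).astype(int)
print(u,v);print(s[v-8:v+10,u-12:u+16]);print(s0[v-8:v+10,u-12:u+16])
E
```

```text
[ 543.12545388 -190.26408654] [ 479.12757051 -106.61094736] [703.02571759 -68.58324869] 105.32604981433032 200.9336224605692
yaw 0.6530565654116982 0.6504910961788757
[ 561.15410146 -111.68146087] 20 [np.float64(-0.189), np.float64(-2.7)] lug est [np.float64(0.8586408053922571), np.float64(0.44136914397598614)]
[ 561.15410146 -111.68146087] 24 [np.float64(-0.215), np.float64(-2.675)] lug est [np.float64(0.8323190033868078), np.float64(0.46703308516155007)]
[ 561.15410146 -111.68146087] 28 [np.float64(-0.242), np.float64(-2.649)] lug est [np.float64(0.8053237374052684), np.float64(0.4928330551426474)]
[ 559.  -108.5] 20 [np.float64(-0.251), np.float64(-2.597)] lug est [np.float64(0.7964213240825193), np.float64(0.5449295731688135)]
[ 559.  -108.5] 24 [np.float64(-0.276), np.float64(-2.571)] lug est [np.float64(0.7711136532602191), np.float64(0.5710039231232771)]
[ 559.  -108.5] 28 [np.float64(-0.302), np.float64(-2.545)] lug est [np.float64(0.7452816952277952), np.float64(0.5970761163211331)]
[285.83033426 202.7553391 ]
[280.39393655 201.25044741]
280 201
[[110 150 155 156 153 154 154
[... 3484 characters left out ...]
 90  93  89  83 127 143 141 141 141 138 139 141 138 142 139 141 140 143
  114  80  85  85  86  84  84  66  44  68]
 [ 91  89  86 119 142 142 140 141 140 137 139 138 139 139 139 139 139 144
  112  81  86  86  84  86  88  73  55  50]
 [ 94  88  84 130 147 143 140 140 141 139 139 141 141 139 138 139 139 144
  122  82  82  84  85  89  86  84  61  46]
 [ 88  89 119 139 143 142 141 141 140 138 139 141 141 140 141 138 141 143
  136  87  73  88  88  84  89  88  75  57]
 [ 91  85 130 142 142 140 140 140 141 141 140 139 141 141 139 138 140 143
  142  95  65  84  91  86  85  84  87  79]
 [ 87  86 130 144 139 138 139 141 141 140 138 140 139 141 141 139 139 143
  140  98  47  74  89  86  84  87  89  89]]
```

The lug's tip shows in the scene image at about (280.5,201), against (280.4,201.3) predicted for the label facing the reader. I'll hold still for the read.

```bash
python3 -m pendant '[[0.0005,0,0,0,0,0,0],[0,0,0,0,0,0,0],[0,0,0,0,0,0,0],[0,0,0,0,0,0,0],[0,0,0,0,0,0,0],[0,0,0,0,0,0,0],[0,0,0,0,0,0,0],[0,0,0,0,0,0,0],[0,0,0,0,0,0,0],[0,0,0,0,0,0,0],[0,0,0,0,0,0,0],[0,0,0,0,0,0,0]]';python3 -m pendant '[[0,0,0,0,0,0,0],[0,0,0,0,0,0,0],[0,0,0,0,0,0,0]]'; python3 -m pendant '[[0,0,-0.0005,0,0,0,0],[0,0,-0.0005,0,0,0,0],[0,0,-0.0005,0,0,0,0],[0,0,-0.0005,0,0,0,0],[0,0,0,0,0,0,0]]'
```

```text
clock: 7.75
position: [560.1, -109.7, 109.5]
ee_rot: [-0.691, 0.723, -0.0, 0.0]
contact_force: [0.7, -3.8, 5.7]
gripper_width: 25.6
grasp_force: 59.0
clock: 8.05
position: [560.1, -109.7, 109.5]
ee_rot: [-0.691, 0.723, -0.0, 0.0]
contact_force: [-0.1, -3.8, 4.8]
gripper_width: 25.6
grasp_force: 59.0
clock: 8.55
position: [559.6, -109.2, 110.1]
ee_rot: [-0.691, 0.723, 0.0, 0.0]
contact_force: [4.1, -0.9, -5.2]
gripper_width: 25.5
grasp_force: 59.1
```

```bash
python3 -m pendant '[[0,0,-0.0005,0,0,0,0],[0,0,-0.0005,0,0,0,0],[0,0,-0.0005,0,0,0,0],[0,0,-0.0005,0,0,0,0],[0,0,0,0,0,0,0]]'
```

```text
clock: 9.05
position: [558.8, -109.6, 112.3]
ee_rot: [-0.691, 0.723, 0.001, -0.001]
contact_force: [3.9, 0.1, -11.1]
gripper_width: 25.7
grasp_force: 59.7
```

```bash
python3 -m pendant '[[0,0,-0.0005,0,0,0,0],[0,0,-0.0005,0,0,0,0],[0,0,0,0,0,0,0]]'
```

```text
clock: 9.35
position: [559.7, -110.1, 115.9]
ee_rot: [-0.691, 0.723, -0.001, -0.0]
contact_force: [-0.1, 0.9, 4.8]
gripper_width: 25.2
grasp_force: 60.9
```

```bash
python3 -m pendant '[[0,0,0,0,0,0,0],[0,0,0,0,0,0,0],[0,0,0,0,0,0,0]]'; cat > gap.py <<'E'
from h import *
from bench import arm
import sys
s=arm.read_state();print(s['position'],s['contact_force'],s['wrist_torque'],s['ee_rot'])
d=arm.get_image('scene');g=d['image'];cv2.imwrite(f'pics/g{sys.argv[1]}.png',g[:,:,::-1])
# columns through the front of the lid/jar rim: colour down the column (amber glass below, lid above)
for X in('scene4',f'g{sys.argv[1]}'):
    im=cv2.imread(f'pics/{X}.png').astype(int)
    for u in(300,304,308,312,316):print(X,u,[tuple(im[v,u][::-1]) and int(im[v,u].sum()//3) for v in range(172,200)])
print(px('scene',[533,-88,99.5]),px('scene',[533,-88,109.5]))
E
python3 gap.py 1
```

```text
clock: 9.65
position: [560.4, -110.1, 116.3]
ee_rot: [-0.691, 0.723, -0.001, 0.001]
contact_force: [-0.7, -0.1, 6.2]
gripper_width: 25.9
grasp_force: 61.1
[ 560.39667765 -110.06853188  116.26952824] [-0.66320744 -0.11662087  6.2450541 ] [0.05567834 0.25924482 0.04815326] [-6.91163434e-01  7.22697207e-01 -1.18816085e-03  6.65533589e-04]
scene4 300 [113, 192, 178, 192, 204, 200, 198, 201, 204, 203, 203, 202, 191, 132, 72, 57, 48, 53, 51, 54, 48, 46, 51, 57, 58, 53, 52, 55]
scene4 304 [80, 77, 81, 79, 84, 105, 109, 114, 119, 121, 122, 121, 120, 122, 103, 92, 65, 47, 51, 55, 53, 50, 56, 57, 58, 56, 59, 58]
scene4 308 [79, 66, 71, 70, 69, 70, 112, 122, 118, 119, 116, 122, 122, 123, 119, 102, 82, 55, 50, 53, 54, 52, 73, 77, 60, 53, 57, 57]
scene4 312 [59, 51, 45, 49, 46, 54, 78, 107, 122, 123, 122, 120, 121, 125, 108, 92, 63, 51, 50, 55, 52, 51, 50, 58, 56, 55, 57, 55]
scene4 316 [41, 36, 35, 25, 56, 122, 141, 136, 139, 125, 117, 131, 134, 111, 87, 58, 48, 51, 53, 54, 51, 49, 50, 52, 51, 46, 60, 60]
g1 300 [177, 192, 200, 197, 197, 201, 202, 201, 200, 203, 157, 96, 47, 79, 99, 73, 46, 53, 53, 53, 51, 51, 56, 55, 60, 53, 53, 55]
g1 304 [80, 82, 96, 109, 109, 116, 121, 120, 123, 124, 121, 110, 100, 74, 62, 107, 78, 46, 55, 55, 54, 53, 57, 55, 55, 56, 57, 54]
g1 308 [70, 72, 73, 97, 116, 119, 113, 117, 121, 120, 124, 127, 106, 107, 68, 93, 86, 58, 52, 55, 53, 53, 75, 78, 61, 53, 56, 57]
g1 312 [54, 51, 56, 67, 83, 106, 121, 122, 123, 122, 121, 128, 106, 76, 55, 94, 73, 45, 52, 54, 57, 54, 50, 55, 56, 54, 56, 58]
g1 316 [35, 28, 80, 136, 138, 134, 133, 122, 131, 137, 125, 104, 59, 73, 89, 62, 45, 53, 52, 52, 49, 47, 50, 50, 54, 49, 58, 60]
[309.55831235 188.36853455] [309.76790564 184.80439449]
```

```bash
python3 -m pendant '[[0,0,-0.0005,0,0,0,0],[0,0,-0.0005,0,0,0,0],[0,0,-0.0005,0,0,0,0],[0,0,-0.0005,0,0,0,0],[0,0,-0.0005,0,0,0,0],[0,0,-0.0005,0,0,0,0],[0,0,0,0,0,0,0],[0,0,0,0,0,0,0]]'
```

```text
clock: 10.5
position: [559.6, -109.7, 116.8]
ee_rot: [-0.691, 0.723, 0.0, -0.0]
contact_force: [3.0, 0.2, -0.5]
gripper_width: 25.9
grasp_force: 60.6
```

```bash
python3 -m pendant '[[0,0,-0.0005,0,0,0,0],[0,0,-0.0005,0,0,0,0],[0,0,-0.0005,0,0,0,0],[0,0,-0.0005,0,0,0,0],[0,0,0,0,0,0,0],[0,0,0,0,0,0,0],[0,0,0,0,0,0,0]]'; python3 gap.py 2
```

```text
clock: 11.2
position: [559.4, -109.8, 119.0]
ee_rot: [-0.691, 0.723, 0.0, -0.0]
contact_force: [0.3, -0.5, -1.8]
gripper_width: 25.6
grasp_force: 60.5
[ 559.43945476 -109.75538729  119.04253653] [ 0.32113531 -0.53869551 -1.78909756] [ 0.0546201   0.00696218 -0.02919988] [-6.90875502e-01  7.22973722e-01  1.55240761e-04 -1.17408061e-04]
scene4 300 [113, 192, 178, 192, 204, 200, 198, 201, 204, 203, 203, 202, 191, 132, 72, 57, 48, 53, 51, 54, 48, 46, 51, 57, 58, 53, 52, 55]
scene4 304 [80, 77, 81, 79, 84, 105, 109, 114, 119, 121, 122, 121, 120, 122, 103, 92, 65, 47, 51, 55, 53, 50, 56, 57, 58, 56, 59, 58]
scene4 308 [79, 66, 71, 70, 69, 70, 112, 122, 118, 119, 116, 122, 122, 123, 119, 102, 82, 55, 50, 53, 54, 52, 73, 77, 60, 53, 57, 57]
scene4 312 [59, 51, 45, 49, 46, 54, 78, 107, 122, 123, 122, 120, 121, 125, 108, 92, 63, 51, 50, 55, 52, 51, 50, 58, 56, 55, 57, 55]
scene4 316 [41, 36, 35, 25, 56, 122, 141, 136, 139, 125, 117, 131, 134, 111, 87, 58, 48, 51, 53, 54, 51, 49, 50, 52, 51, 46, 60, 60]
g2 300 [192, 202, 196, 197, 201, 204, 201, 200, 201, 160, 98, 52, 29, 85, 100, 68, 47, 50, 56, 55, 50, 52, 57, 53, 54, 56, 53, 59]
g2 304 [79, 96, 104, 111, 111, 119, 121, 122, 119, 119, 116, 101, 100, 70, 57, 115, 85, 48, 53, 56, 54, 53, 58, 58, 54, 59, 56, 54]
g2 308 [81, 83, 88, 118, 122, 116, 117, 118, 121, 124, 127, 109, 103, 86, 48, 93, 87, 59, 48, 58, 53, 51, 73, 78, 65, 55, 57, 58]
g2 312 [55, 57, 72, 83, 115, 125, 123, 123, 120, 121, 127, 106, 105, 70, 51, 98, 74, 47, 49, 54, 49, 51, 46, 54, 58, 53, 51, 58]
g2 316 [28, 55, 123, 136, 134, 135, 124, 131, 129, 122, 104, 79, 45, 72, 88, 67, 48, 52, 50, 51, 48, 47, 55, 49, 53, 52, 59, 58]
[309.55831235 188.36853455] [309.76790564 184.80439449]
```

```bash
python3 -m pendant '[[0,0,-0.0005,0,0,0,0],[0,0,0,0,0,0,0],[0,0,0,0,0,0,0],[0,0,0,0,0,0,0],[0,0,0,0,0,0,0],[0,0,0,0,0,0,0]]'; python3 - <<'E'
from h import *
from bench import arm
g=arm.get_image('scene')['image'][:,:,::-1];cv2.imwrite('pics/g3.png',g)
a=cv2.imread('pics/scene4.png').astype(np.float32).mean(2);b=g.astype(np.float32).mean(2)
# lug and jaw patches: shift since the read; lid left/right edges: lift in px
for n,(v0,v1,u0,u1) in dict(lug=(196,208,276,288),foot=(196,212,284,330),frontjaw=(205,216,302,318)).items():
    print(n,cv2.phaseCorrelate(a[v0:v1,u0:u1].copy(),b[v0:v1,u0:u1].copy()),np.abs(a-b)[v0:v1,u0:u1].mean())
for u in range(298,322,2):
    e=lambda m:(lambda c:173+np.argmin(np.diff(c)))(m[172:190,u])
    print(u,e(a),e(b),end='; ')
E
```

```text
clock: 11.85
position: [559.6, -109.8, 119.6]
ee_rot: [-0.691, 0.723, 0.0, -0.0]
contact_force: [0.2, -0.1, -1.9]
gripper_width: 25.6
grasp_force: 60.5
lug ((0.06689558758300151, -0.12933639928161433), 1.0334522566861577) 2.5023146
foot ((0.06389846130601029, -0.006754264508879615), 1.0269041173160076) 2.058877
frontjaw ((-0.06344088379568547, -0.013357350647486221), 0.9724179447318116) 2.202652
298 185 181; 300 186 182; 302 187 182; 304 188 189; 306 188 186; 308 189 186; 310 188 186; 312 188 189; 314 188 185; 316 187 183; 318 185 182; 320 183 180;
```

The jar hasn't turned since the read. The lid hangs free with a gap of about 10 mm, and it is steady, so I'm handing it in.

```bash
python3 -c "
from bench import arm
print(arm.job_done())"
```

```text
the job is handed in; nothing more can be done
None
```

Job handed in at about 12 s: by my measurements the label faces the reader to within about 0.02 rad, it was held still with the lid shut for over a second, and the gripper now holds the freed lid about 10 mm above the rim, near level (within about 1–2° as far as the camera shows); no verdict was returned.

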